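# Open the medicine lockbox by its emergency release

### The arm

A 7-joint arm with a two-finger parallel gripper is mounted at the origin on the work surface. World frame = base frame: x ahead of the robot, y to its left, z up, the work surface at z = 0. Lengths are in m, angles in rad, forces in N, time in s.
With the tool pointing down it reaches from about 0.425 to 0.875 m from the base axis. Payload 9.9 kg.
Tool frame: the origin (TCP) lies midway between the tips of the shut fingers; the grasp point (between the pads) lies ctrl.grip_depth behind it (ctrl.grip_depth is the distance from the TCP to the grasp point, in m); z points along the fingers, y is the line along which they close (so a half turn about z gives the same grasp; the last joint's range is limited). The gripper opens to 85 mm and grips with 20 to 120 N. Pads are 22 mm wide; open, the fingers measure 114 mm over their backs; the gripper's body (76 mm by 85 mm) begins 54 mm behind the grasp point. The pads swing forward as they close: fully open they stand 13 mm farther back than shut.
Start: joints at [-1.421, 0.576, 0.025, 1.437, -0.015, 1.129, -0.057], TCP at [0.156, 0.657, 0.201] pointing down, gripper open.
Joint ranges: [-2.76, 2.76], [-0.34, 2.15], [-1.52, 1.57], [0.19, 2.46], [-1.09, 4.23], [0.17, 1.99], [-2.82, 2.82]. Speed limits (rad/s): [2.22, 2.22, 3.01, 3.01, 3.14, 3.14, 3.14].

### API

Orientations are given as a 3x3 rotation matrix whose columns are the frame's x, y, z axes.
In Python, from bench import ctrl gives the robot as it stands.
- The arm moves only by the shell command python3 -m inch 'ROWS' [FORCE]. ROWS is JSON, a list of rows, each a list of 7 numbers: the gripper command: -1 is shut, 1 is fully open, values between are in proportion, then the shift along the tool's x, y, z normalised to -1 to 1, where 1 is 0.02 m, then the turn, a rotation vector about the tool's x, y, z normalised to -1 to 1, where 1 is 0.12 rad. In form: [[hand, x, y, z, rx, ry, rz], ...]. A call has exactly 10 rows; each row shifts and turns the commanded pose from where the row before left it, along the tool's axes as they then stand; what a row does not reach is not made up. A row lasts 1/10 s, in which the tool goes at most 50 mm and 8.59 degrees, less where a joint would pass 70% of its speed; a pose out of reach is approached as far as the arm can. A call with a number of a shift or a turn outside -1 to 1 is refused whole. A call with a gripper value outside its range is refused whole. The fingers move at their own pace and stop on an object; FORCE is the grip in N (left out, the last holds). Time passes only in rows, so rows that do not move let the fingers close, or fill a call up. It gives the time, the measured TCP pose, the force, the opening and the grip force at its end, in the units of the state.
- ctrl.get_obs(): the state, without advancing time (a new reading comes with each control period).
- ctrl.get_image(name): name is "scene" or "side" or "wrist"; returns the picture (384x512x3 uint8, red, green, blue); there is no depth.
- ctrl.camera_info(name): a dict with "fx", "fy", "cx", "cy" (pixels), "extrinsics" (4x4, takes a point from camera to world coordinates). Camera axes: x right, y up, looking along -z (the intrinsics and any distortion apply to the point x, -y, -z); pixel columns grow to the right and rows downward; lengths in m; the calibration is good to about 2 mm. The wrist camera is an equidistant fisheye: a pixel r from the principal point sees the ray r / f radians off the axis. A picture is of the moment at which its call begins: read the wrist's pose just before it. camera_info takes no time and is no camera call; for the wrist camera it gives the pose at the moment of the call.
- ctrl.sign_off(): hands the job in; it is judged then, once.
The state is a dict: "t": time; "q": joint angles; "joint_velocities": joint speeds; "joint_torque": joint torques, N m; "position": TCP position; "ee_rot": TCP orientation; "force": force on the tool from outside, world axes, zero at the start; "moment": the same for the moment, N m; "opening": finger opening in m; "finger_force": force on a finger pad.
Only numpy, scipy, OpenCV 4.12 (cv2) and the standard library are available. Lean on these libraries where they do the work, as an engineer would, in place of code of your own. Each camera call takes 0.05 s, during which the arm holds its last target. There are 200 camera calls.

### The job

The keypad of the grey medicine lockbox is dead, so open it by its emergency release: push the wooden card-file box that blocks the slot aside, leaving it standing upright on the desk with its middle at least 15 cm from the slot, then hold the release key, put its shaft straight through the slot and press the hidden latch tab until the sprung lid pops up. Finally draw the key out and lay it down gently, flat on the desk, with the lid left up; leave the sanitiser bottle and the spectacle case where they are.

Things in the scene. Friction and masses are not known exactly. Their poses are not given: they have to be found in the camera images.
- lockbox: Grey painted steel lockbox, fixed to the desk, 160 mm deep (its x), 220 mm wide (its y), 126 mm high with the lid shut. Origin at the centre of its underside, z up. Its front face, with the slot and a small dark keypad, is at x = -80 mm and looks along its -x; it faces roughly towards the robot's right (world -y), turned somewhat away from the robot. The lid is hinged along the top of the back face (x = +80 mm).
- slot (a point): Centre of the upright slot, on the outer side of the lockbox's front face, half-way along it, 70 mm above the desk. Axes as the lockbox: +x points straight into the slot, z up. The slot is 20 mm wide (y) and 30 mm high, in a wall 4 mm thick, with a thin dark rim. Behind it is a flat steel latch tab, 36 mm wide and 44 mm high, its face 30 mm behind the outer face of the lockbox.
- tab (a joint): How far the hidden latch tab is pressed into the box (m): 0 at rest, end stop at 0.014. It springs back. Pressing takes about 2 N at first and 5 N at the stop, and the lid is let go at about 0.006.
- lid (a joint): Angle of the lockbox lid (rad): 0 shut and latched; when the tab is pressed a spring lifts it to 0.5, where it stays. Its front edge rises about 80 mm and moves back, away from the front face.
- card_file: Closed card-file box of light wood, 0.4 to 0.85 kg, 130 mm (x) by 100 mm (y) by 95 mm high: too wide to grip, it slides on the desk when pushed low down. Origin at the centre of its underside, z up. At the start it stands on the desk before the slot, its x nearly along the lockbox's x, 15 to 35 mm from the front face.
- key_grip (a point): Centre of the grip of the release key, which lies flat on the desk; 12 mm above the desk. x points along the key to its tip, z up. Plain steel, 0.11 kg, balanced about 40 mm ahead of this point. Grip: ridged, 70 mm long (x), 14 wide (y), 24 high, with a small ring behind. Shaft: straight, 100 mm long, 10 wide, 14 high, from the grip to 135 mm ahead of this point, its underside level with the grip's.
- key_tip (a point): Middle of the end of the key's shaft, 135 mm ahead of key_grip and 5 mm below it; axes as key_grip.
- sanitiser: Bystander: clear bottle of hand sanitiser, 56 mm across, 170 mm high, on the right. Origin at the centre of its underside.
- glasses_case: Bystander: grey spectacle case, 150 x 60 x 36 mm. Origin at the centre of its underside, x along it.
There are look-alikes about, which are no part of the job. There is more than one size of the part that bears key_grip; the job needs the larger.

How it is judged:
On the way, in this order (a step that is already met when the one before it is completed fails the run):
1. the card file has been pushed clear of the slot: its middle at least 13 cm from it, level, still upright on the desk (horizontal distance between card_file and slot above 0.13 m and angle between card_file's own z axis and vertical below 0.15 rad), for 0.2 s.
2. the shaft of the key has entered the slot (x of key_tip in the frame of slot above 0.012 m and distance between key_tip and slot below 0.06 m), for 0.05 s.
3. the lid has popped up (value of joint lid above 0.3 rad), for 0.2 s.
At the end, for the whole second after the job is handed in: The lid stands up by more than 0.3 rad; the key lies flat and still on the desk, out of the slot; the card file stands upright on the desk with its middle more than 13 cm from the slot (seen from above) (value of joint lid above 0.3 rad and height (world z) of each of key_grip, key_tip below 0.025 m and linear speed of key below 0.03 m/s and horizontal distance between card_file and slot above 0.13 m and angle between card_file's own z axis and vertical below 0.1 rad and height (world z) of card_file between -0.01 and 0.01 m); the robot touches nothing.
It fails at once if the bottle or the spectacle case is moved by more than 3 cm (distance of any of sanitiser, glasses_case from where it was at the start of the episode above 0.03 m).
It fails at once if the card file is tipped by more than 0.5 rad (angle between card_file's own z axis and vertical above 0.5 rad).
It fails at once if the key is dropped or thrown: faster than 0.9 m/s while not held (linear speed of key above 0.9 m/s and contact force between the fingers and key below 0.1 N).
It also fails if it takes over 64 s, if anything falls off the work surface, if the arm or the gripper's body presses on something with over 40 N, if the wrist force passes 120 N, or if a joint passes its speed limit or range.

## Working session

There is one attempt and no reset: what is moved stays moved. The work goes in short steps, Python scripts to look and compute and a shell command to move; the robot and the scene stay as the last step left them, time stands still between calls to the robot, and variables do not carry over. Pictures are saved under pics/ and viewed, at most 10 in all, crops included, and the job is handed in when it is done.

```bash
ls; mkdir -p pics; python3 - <<'E'
from bench import ctrl
import cv2,numpy as np
for n in ("scene","side","wrist"):
    ci=ctrl.camera_info(n); print(n,{k:(np.round(v,3).tolist()) for k,v in ci.items() if not isinstance(v,str)})
    im=ctrl.get_image(n); np.save(f'pics/{n}0.npy',im); cv2.imwrite(f'pics/{n}0.png',im[:,:,::-1])
a=[cv2.imread(f'pics/{n}0.png') for n in("scene","side")]
cv2.imwrite('pics/side0b.png',cv2.resize(a[1],(800,600),interpolation=cv2.INTER_CUBIC))
cv2.imwrite('pics/scene0b.png',cv2.resize(a[0],(800,600),interpolation=cv2.INTER_CUBIC))
o=ctrl.get_obs();print(o['t'],o['position'],o['ee_rot'],o['force'],o['opening'],ctrl.grip_depth)
E
```

```text
pics
scene {'fx': 484.792, 'fy': 484.792, 'cx': 250.656, 'cy': 201.087, 'extrinsics': [[-0.717, -0.547, 0.433, 1.143], [0.697, -0.558, 0.45, 0.56], [-0.005, 0.625, 0.781, 1.144], [0.0, 0.0, 0.0, 1.0]]}
side {'fx': 355.548, 'fy': 355.548, 'cx': 257.76, 'cy': 189.147, 'extrinsics': [[0.9, 0.281, -0.335, 0.254], [-0.437, 0.591, -0.678, -0.667], [0.007, 0.756, 0.654, 0.68], [0.0, 0.0, 0.0, 1.0]]}
wrist {'fx': 297.319, 'fy': 297.319, 'cx': 252.625, 'cy': 190.321, 'extrinsics': [[0.231, -0.931, -0.282, 0.085], [0.973, 0.221, 0.069, 0.674], [-0.002, -0.29, 0.957, 0.373], [0.0, 0.0, 0.0, 1.0]]}
0.15 [0.15627908 0.65628955 0.20075581] [[-9.72810829e-01  2.31601039e-01 -2.23420992e-04]
 [ 2.31601139e-01  9.72810093e-01 -1.19805958e-03]
 [-6.01256466e-05 -1.21722988e-03 -9.99999257e-01]] [ 0.05109398 -0.50984616  0.62691123] 0.08542922310210406 0.0187
```

View pics/scene0b.png

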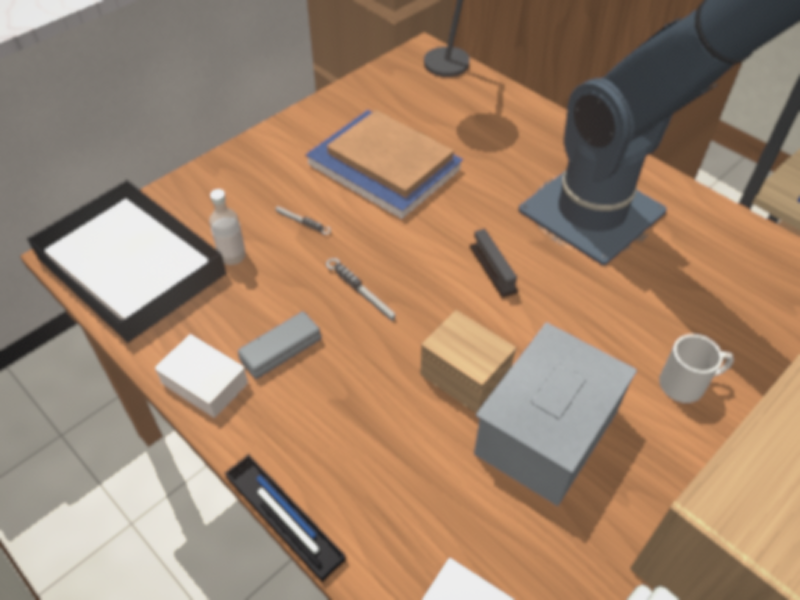

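View pics/side0b.png

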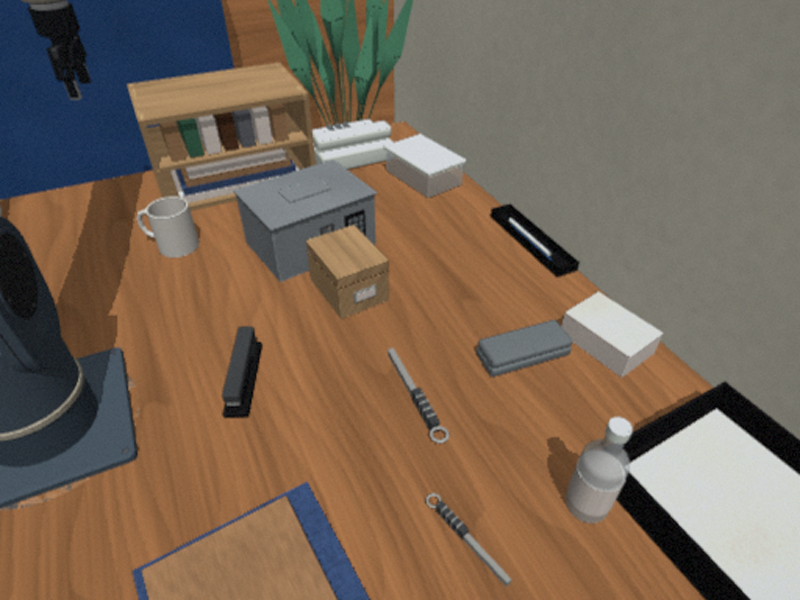

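Look-alikes for the key: the larger key (scene 360,287; side 418,395) and the smaller one (scene 303,220; side 467,538). Pens in the tray (scene 285,520) and the stapler (495,262) are not candidates. I choose the one at scene (360,287) by size and check this in a crop.

```bash
cat > h.py <<'E'
from bench import ctrl
import cv2,numpy as np
def ray(n,uv,ci=None):
    ci=ci or ctrl.camera_info(n); E=np.array(ci['extrinsics'])
    x=(uv[0]-ci['cx'])/ci['fx']; y=(uv[1]-ci['cy'])/ci['fy']
    if n=='wrist':
        r=np.hypot(x,y); s=np.sin(r)/max(r,1e-9); d=np.array([x*s,-y*s,-np.cos(r)])
    else: d=np.array([x,-y,-1])
    return E[:3,3],E[:3,:3]@d
def atz(n,uv,z,ci=None):
    o,d=ray(n,uv,ci); return o+d*(z-o[2])/d[2]
def proj(n,P,ci=None):
    ci=ci or ctrl.camera_info(n); E=np.array(ci['extrinsics'])
    p=(np.atleast_2d(P)-E[:3,3])@E[:3,:3]; x,y,z=p[:,0],-p[:,1],-p[:,2]
    if n=='wrist':
        r=np.hypot(x,y); k=np.arctan2(r,z)/np.maximum(r,1e-9)
    else: k=1/z
    return np.c_[ci['fx']*x*k+ci['cx'],ci['fy']*y*k+ci['cy']]
E
python3 - <<'E'
from h import *
S=1.5625
def pr(name,n,uv,z): print(name,n,np.round(atz(n,np.array(uv)/S,z),3))
for uv in [(549,325),(634,372),(570,460),(479,413)]: pr('lock top','scene',uv,.126)
for uv in [(237,193),(332,163),(375,188),(277,223)]: pr('lock top','side',uv,.126)
for uv in [(455,313),(515,349),(473,380),(421,348)]: pr('card top','scene',uv,.095)
for uv in [(307,240),(354,228),(388,264),(345,280)]: pr('card top','side',uv,.095)
for a,uv in [('ringL',(333,265)),('tipL',(393,317)),('ringS',(326,232)),('tipS',(277,209))]: pr(a,'scene',uv,.007)
for a,uv in [('ringL',(438,435)),('tipL',(391,351)),('ringS',(433,500)),('tipS',(508,580))]: pr(a,'side',uv,.007)
pr('san','side',(590,512),0); pr('san','scene',(229,255),0);pr('case','side',(524,345),.036);pr('stapler','scene',(495,262),.03)
a=cv2.imread('pics/scene0.png')[120:220,160:270]; b=cv2.imread('pics/side0.png')[210:310,230:340]
c=cv2.imread('pics/side0.png')[100:210,140:260]
f=lambda i:cv2.resize(i,(400,300 if i is not c else 300),interpolation=cv2.INTER_CUBIC)
cv2.imwrite('pics/crop1.png',np.vstack([np.hstack([f(a),f(b)]),cv2.resize(c,(800,300),interpolation=cv2.INTER_CUBIC)]))
E
```

```text
lock top scene [0.404 0.177 0.126]
lock top scene [0.382 0.333 0.126]
lock top scene [0.583 0.358 0.126]
lock top scene [0.619 0.209 0.126]
lock top side [0.381 0.316 0.126]
lock top side [0.589 0.354 0.126]
lock top side [0.629 0.221 0.126]
lock top side [0.421 0.182 0.126]
card top scene [0.479 0.031 0.095]
card top scene [0.464 0.157 0.095]
card top scene [0.563 0.149 0.095]
card top scene [0.577 0.043 0.095]
card top side [0.463 0.153 0.095]
card top side [0.555 0.152 0.095]
card top side [0.567 0.025 0.095]
card top side [0.484 0.016 0.095]
ringL scene [ 0.508 -0.271  0.007]
tipL scene [ 0.516 -0.089  0.007]
ringS scene [ 0.457 -0.352  0.007]
tipS scene [ 0.486 -0.479  0.007]
ringL side [ 0.51  -0.266  0.007]
tipL side [ 0.519 -0.088  0.007]
ringS side [ 0.456 -0.351  0.007]
tipS side [ 0.488 -0.477  0.007]
san side [ 0.634 -0.451  0.   ]
san scene [ 0.639 -0.448  0.   ]
case side [ 0.707 -0.193  0.036]
stapler scene [ 0.286 -0.034  0.03 ]
```

View pics/crop1.png

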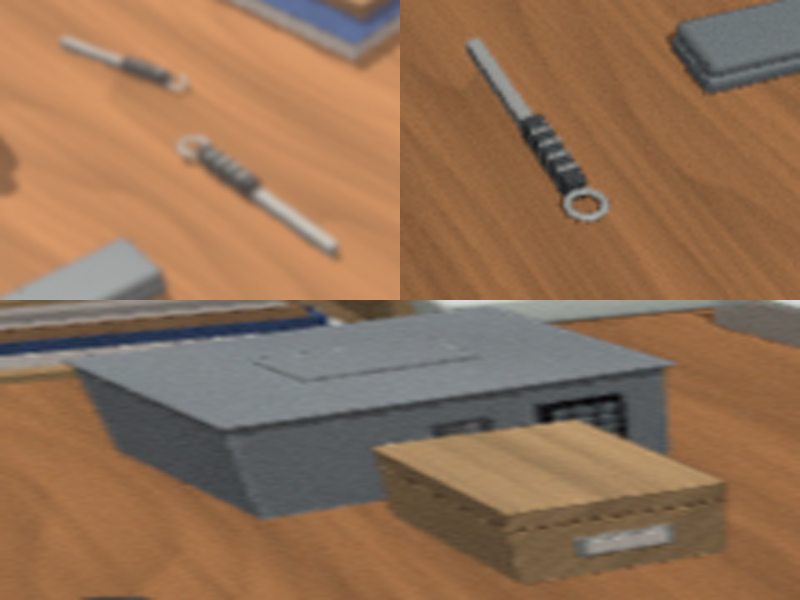

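The crop shows two keys. The lower one in the scene (ring 333,265 to tip 393,317) is about 182 mm long, so it is the larger key, which should be 185 mm. The other is about 130 mm. The slot's top rim shows just above the card file, left of the keypad. Next I fit the boxes.

```bash
python3 - <<'E'
from h import *
from scipy.optimize import least_squares
S=1.5625
cs={n:ctrl.camera_info(n) for n in('scene','side')}
def fit(dx,dy,h,obs,x0):
    def f(p):
        c,s=np.cos(p[2]),np.sin(p[2]); r=[]
        for n,lst in obs.items():
            for (sx,sy,z,u,v) in lst:
                P=[p[0]+c*sx*dx/2-s*sy*dy/2,p[1]+s*sx*dx/2+c*sy*dy/2,z*h]
                r+=list(proj(n,P,cs[n])[0]-np.array([u,v])/S)
        return r
    q=least_squares(f,x0,loss='soft_l1'); print(np.round(q.x,4),np.round(q.fun.reshape(-1,2),1).tolist()); return q.x
# box x ~ +world y, y ~ -world x
L=fit(.16,.22,.126,{'scene':[(-1,1,1,549,325),(1,1,1,634,372),(-1,-1,1,479,413),(-1,-1,0,478,455),(1,-1,0,560,500)],
 'side':[(1,1,1,237,193),(1,-1,1,332,163),(-1,-1,1,375,188),(-1,1,1,277,223),(-1,1,0,280,273)]},[.5,.27,1.73])
c,s=np.cos(L[2]),np.sin(L[2]); print('slot',L[0]-.08*c,L[1]-.08*s)
C=fit(.13,.10,.095,{'scene':[(-1,1,1,455,313),(1,1,1,515,349),(1,-1,1,473,380),(-1,-1,1,421,348),(-1,-1,0,421,379)],
 'side':[(1,1,1,307,240),(1,-1,1,354,228),(-1,-1,1,388,264),(-1,1,1,345,280),(-1,1,0,348,314),(-1,-1,0,387,300)]},[.52,.09,1.6])
o=ctrl.get_obs();R=o['ee_rot'];t=np.array([.435,.075,.13]);print(R.T@(t-o['position']))
E
```

```text
[0.501  0.2733 1.7465] [[-1.0, 0.3], [0.6, -0.8], [0.2, 2.3], [-3.2, 0.3], [-1.4, 4.8], [-1.9, -2.4], [-0.0, -2.7], [-0.8, 1.4], [-4.2, 2.5], [0.1, 5.6]]
slot 0.5150282304725013 0.1945408433166012
[0.5199 0.0974 1.6887] [[-0.9, -1.2], [0.1, -0.5], [5.6, 4.2], [-1.1, -0.9], [-1.9, -0.9], [-0.7, -0.6], [0.1, -3.2], [1.5, -3.8], [-3.6, -1.8], [-3.3, 3.0], [2.3, -0.7]]
[-0.40576579 -0.50084616  0.0713899 ]
```

```bash
A='' ; python3 -m inch '[[0.3,-0.5,-0.6,0,0,0,0],[0.3,-0.81,-0.965,0,0,0,0],[0.3,-0.81,-0.965,0,0,0,0],[0.3,-0.81,-0.965,0,0,0,0],[0.3,-0.81,-0.965,0,0,0,0],[0.3,-0.81,-0.965,0,0,0,0],[0.3,-0.81,-0.965,0,0,0,0],[0.3,-0.81,-0.965,0,0,0,0],[0.3,-0.81,-0.965,0,0,0,0],[0.3,-0.81,-0.965,0,0,0,0]]'
python3 -m inch '[[0.3,-0.81,-0.965,0,0,0,0],[0.3,-0.81,-0.965,0,0,0,0],[0.3,-0.81,-0.965,0,0,0,0],[0.3,-0.81,-0.965,0,0,0,0],[0.3,-0.81,-0.965,0,0,0,0],[0.3,-0.81,-0.965,0,0,0,0],[0.3,-0.81,-0.965,0,0,0,0],[0.3,-0.81,-0.965,0,0,0,0],[0.3,-0.81,-0.965,0,0,0,0],[0.3,-0.81,-0.965,0,0,0,0]]'
```

```text
t: 1.15
position: [0.2652, 0.4388, 0.2013]
ee_rot: [[-0.973, 0.232, -0.0], [0.232, 0.973, -0.0], [0.0, -0.0, -1.0]]
force: [0.2, 0.2, 0.1]
opening: 0.0552
finger_force: 0.0
t: 2.15
position: [0.3781, 0.2136, 0.2014]
ee_rot: [[-0.973, 0.232, -0.0], [0.232, 0.973, 0.0], [0.0, 0.0, -1.0]]
force: [-0.6, -0.3, 0.3]
opening: 0.0556
finger_force: 0.0
```

```bash
python3 -m inch '[[0.3,-0.7,-0.87,0,0,0,0],[0.3,-0.7,-0.87,0,0,0,0],[0.3,-0.7,-0.87,0,0,0,0],[0.3,-0.7,-0.87,0,0,0,0],[0.3,-0.7,-0.87,0,0,0,0],[0.3,-0.7,-0.87,0,0,0,0],[0.3,0,0,0,0,0,-0.7],[0.3,0,0,0,0,0,-0.7],[0.3,0,0,0,0,0,-0.7],[0.3,0,0,0,0,0,-0.7]]'
python3 - <<'E'
from h import *
ci=ctrl.camera_info('wrist'); im=ctrl.get_image('wrist')
P=[[.520,.0974,.095]]+[[.5199+.065*a*np.cos(1.689)-.05*b*np.sin(1.689),.0974+.065*a*np.sin(1.689)+.05*b*np.cos(1.689),.095] for a in(-1,1) for b in(-1,1)]
for p in P+[[.515,.1945,.07]]+[ctrl.get_obs()['position']]:
    u=proj('wrist',p,ci)[0]; print(np.round(u)); cv2.circle(im,tuple(int(k) for k in u),2,(255,0,0),-1)
cv2.imwrite('pics/w1.png',cv2.resize(im,(800,600))[:,:,::-1])
E
```

```text
t: 3.15
position: [0.4352, 0.0935, 0.2013]
ee_rot: [[-0.994, -0.105, -0.0], [-0.105, 0.994, -0.0], [0.0, -0.0, -1.0]]
force: [0.7, 0.9, -0.6]
opening: 0.0554
finger_force: 0.0
[248. 256.]
[193. 292.]
[184. 213.]
[305. 292.]
[311. 211.]
[331. 248.]
[253. 222.]
```

View pics/w1.png

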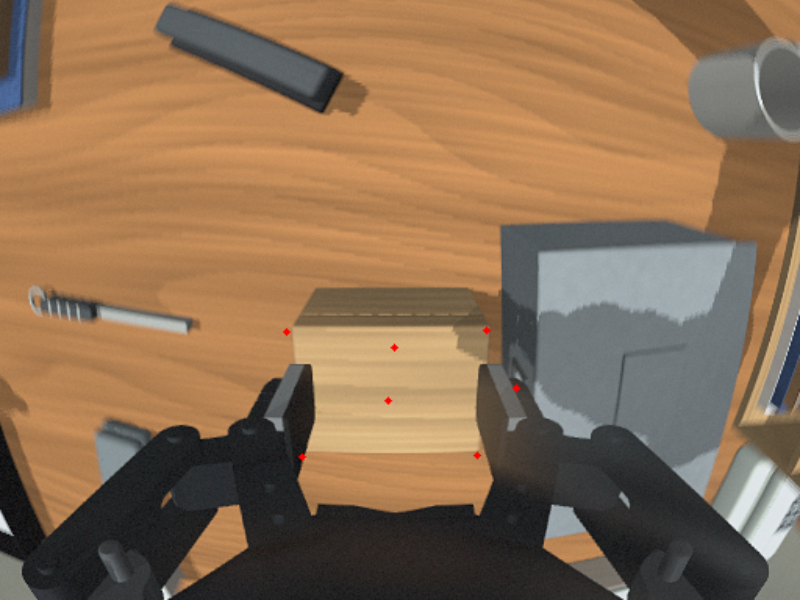

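The card file's top corners (293,325), (490,325), (482,452) and (308,452) agree with the fit to a few mm. Next I descend and push.

```bash
python3 -m inch '[[0.3,0,0,0.9,0,0,0],[0.3,0,0,0.9,0,0,0],[0.3,0,0,0.9,0,0,0],[0.3,0,0,0.9,0,0,0],[0.3,0,0,0.9,0,0,0],[0.3,0,0,0.9,0,0,0],[0.3,0,0,0.9,0,0,0],[0.3,0,0,0.9,0,0,0],[0.3,0,0,0.9,0,0,0],[0.3,0,0,0.35,0,0,0]]'
python3 -m inch '[[0.3,-0.3,0,0,0,0,0],[0.3,-0.4,0,0,0,0,0],[0.3,-0.4,0,0,0,0,0],[0.3,-0.4,0,0,0,0,0],[0.3,-0.5,0,0,0,0,0],[0.3,-0.6,0,0,0,0,0],[0.3,-0.6,0,0,0,0,0],[0.3,-0.6,0,0,0,0,0],[0.3,-0.6,0,0,0,0,0],[0.3,-0.6,0,0,0,0,0]]'
```

```text
t: 4.2
position: [0.4346, 0.0934, 0.0311]
ee_rot: [[-0.995, -0.101, -0.002], [-0.101, 0.995, -0.001], [0.002, -0.001, -1.0]]
force: [-0.0, 0.7, 0.6]
opening: 0.0557
finger_force: 0.0
t: 5.2
position: [0.5357, 0.1039, 0.0325]
ee_rot: [[-0.995, -0.102, -0.0], [-0.102, 0.995, -0.0], [0.0, -0.0, -1.0]]
force: [-4.2, 0.3, 3.0]
opening: 0.0555
finger_force: 2.3
```

```bash
python3 -m inch '[[0.3,-0.6,0,0,0,0,0],[0.3,-0.6,0,0,0,0,0],[0.3,-0.6,0,0,0,0,0],[0.3,-0.6,0,0,0,0,0],[0.3,-0.6,0,0,0,0,0],[0.3,-0.6,0,0,0,0,0],[0.3,-0.5,0,0,0,0,0],[0.3,-0.3,0,0,0,0,0],[0.3,-0.1,0,0,0,0,0],[0.3,0.5,0,0,0,0,0]]'
python3 -m inch '[[0.3,0.8,-0.2,-0.5,0,0,0],[0.3,0.5,-0.8,-1,0,0,0],[0.3,0,-1,-1,0,0,0],[0.3,0,-1,-1,0,0,0],[0.3,0,-1,-1,0,0,0],[0.3,0,-1,0,0,0,0.8],[0.3,0,-1,0,0,0,0.8],[0.3,0,-1,0,0,0,0.8],[0.3,0,0,0,0,0,0.8],[0.3,0,0,0,0,0,0.8]]'
python3 - <<'E'
from h import *
im=ctrl.get_image('side'); im2=ctrl.get_image('wrist'); np.save('pics/w2.npy',im2)
for p in [[.515,.1945,.07]]:
    u=proj('side',p)[0]; print(u)
k=im[80:260,120:340]
cv2.imwrite('pics/s2.png',np.hstack([cv2.resize(k,(440,360),interpolation=2),cv2.resize(im2,(360,360),interpolation=2)])[:,:,::-1])
E
```

```text
t: 6.2
position: [0.6159, 0.1121, 0.0324]
ee_rot: [[-0.995, -0.102, 0.002], [-0.102, 0.995, 0.0], [-0.002, 0.0, -1.0]]
force: [0.3, 1.1, -0.4]
opening: 0.0554
finger_force: 0.0
t: 7.2
position: [0.5966, -0.0311, 0.1226]
ee_rot: [[-0.927, 0.374, 0.001], [0.374, 0.927, -0.0], [-0.001, 0.0, -1.0]]
force: [0.6, 1.0, -0.3]
opening: 0.0551
finger_force: 0.0
[209.28951453 148.90408218]
```

View pics/s2.png

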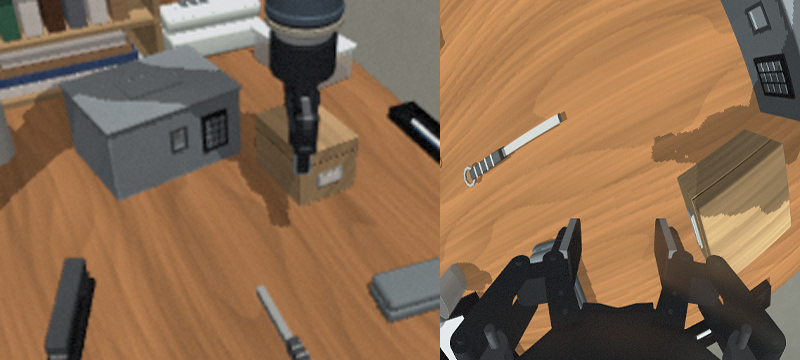

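The card file now stands upright at about (0.68, 0.115). The slot is clear at crop (179,139), i.e. side pixel (209.5,149.5), against a predicted (209.3,148.9). Next I go above the key.

```bash
python3 -m inch '[[0.3,0.06,-1,0,0,0,0],[0.3,0.06,-1,0,0,0,0],[0.3,0.06,-1,0,0,0,0],[0.3,0.06,-1,0,0,0,0],[0.3,0.06,-1,0,0,0,0],[0.3,0.06,-1,0,0,0,0],[0.3,0.06,-1,0,0,0,0],[0.3,0.06,-1,0,0,0,0],[0.3,0.06,-1,0,0,0,0],[0.3,0.06,-0.9,0,0,0,0]]'
python3 -m inch '[[0.3,0,0,0,0,0,1],[0.3,0,0,0,0,0,1],[0.3,0,0,0,0,0,1],[0.3,0,0,0,0,0,1],[0.3,0,0,0,0,0,1],[0.3,0,0,0,0,0,1],[0.3,0,0,0,0,0,1],[0.3,0,0,0,0,0,1],[0.3,0,0,0,0,0,1],[0.3,0,0,0,0,0,1]]'
python3 - <<'E'
from h import *
o=ctrl.get_obs(); print(o['q'])
ci=ctrl.camera_info('wrist'); im=ctrl.get_image('wrist'); np.save('pics/w3.npy',im); cv2.imwrite('pics/w3.png',cv2.resize(im,(800,600),interpolation=2)[:,:,::-1])
print(proj('wrist',[[.5175,-.0885,.007],[.511,-.223,.024]],ci)*1.5625)
E
```

```text
t: 8.3
position: [0.5122, -0.2104, 0.1225]
ee_rot: [[-0.931, 0.366, 0.001], [0.366, 0.931, -0.0], [-0.001, -0.0, -1.0]]
force: [0.4, 1.3, -0.5]
opening: 0.0559
finger_force: 0.0
t: 9.3
position: [0.5127, -0.2094, 0.1224]
ee_rot: [[0.008, 1.0, 0.0], [1.0, -0.008, -0.0], [-0.0, 0.0, -1.0]]
force: [-0.1, -0.7, 1.3]
opening: 0.0555
finger_force: 0.0
[-0.08291182  0.55248353  0.59745838  1.87756899 -0.40965673  0.83524359
  0.71701115]
[[399.42938278  85.08343934]
 [390.49868268 305.5770289 ]]
```

View pics/w3.png

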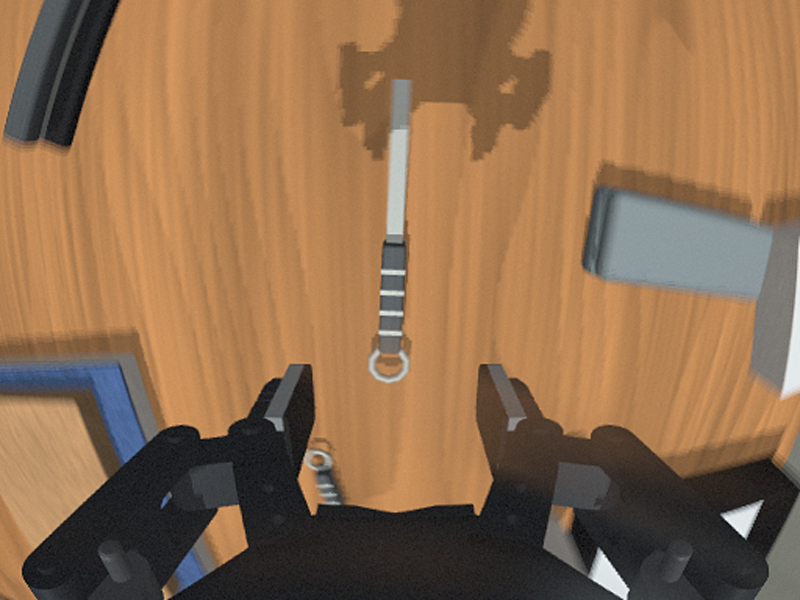

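```bash
python3 - <<'E'
from h import *
for uv,z in [((401,80),.014),((394,241),.024),((388,353),.024)]: print(np.round(atz('wrist',np.array(uv)/1.5625,z),4))
E
```

```text
[ 0.5193 -0.0863  0.014 ]
[ 0.5137 -0.1827  0.024 ]
[ 0.5088 -0.2544  0.024 ]
```

Tip (401,80), grip front (394,241) and grip back (388,353) give a 71 mm grip and a 97 mm shaft, so this is the right key. The TCP is already over it.

```bash
python3 -m inch '[[0.3,0,-0.04,0.5,0,0,0.44],[0.3,0,0,1,0,0,0],[0.3,0,0,1,0,0,0],[0.3,0,0,1,0,0,0],[0.3,0,0,1,0,0,0],[0.3,0,0,0.9,0,0,0],[0.3,0,0,0.45,0,0,0],[0.3,0,0,0,0,0,0],[-1,0,0,0,0,0,0],[-1,0,0,0,0,0,0]]' 70
python3 -m inch '[[-1,0,0,0,0,0,0],[-1,0,0,0,0,0,0],[-1,0,0,0,0,0,0],[-1,0,0,-0.2,0,0,0],[-1,0,0,-0.5,0,0,0],[-1,0,0,-1,0,0,0],[-1,0,0,-1,0,0,0],[-1,0,0,-1,0,0,0],[-1,0,0,-0.3,0,0,0],[-1,0,0,0,0,0,0]]'
python3 - <<'E'
from h import *
ci=ctrl.camera_info('wrist'); im=ctrl.get_image('wrist'); np.save('pics/w4.npy',im)
s=ctrl.get_image('side')[130:290,180:340]
cv2.imwrite('pics/w4.png',np.hstack([cv2.resize(im,(480,360),interpolation=2),cv2.resize(s,(320,360),interpolation=2)])[:,:,::-1])
E
```

```text
t: 10.35
position: [0.5126, -0.21, 0.0063]
ee_rot: [[0.059, 0.998, 0.001], [0.998, -0.059, -0.001], [-0.0, 0.001, -1.0]]
force: [0.0, -0.5, -0.7]
opening: 0.0272
finger_force: 0.0
t: 11.35
position: [0.5127, -0.2099, 0.0865]
ee_rot: [[0.06, 0.998, 0.002], [0.998, -0.06, -0.001], [-0.0, 0.002, -1.0]]
force: [-0.8, -0.3, -0.6]
opening: -0.0002
finger_force: 0.0
```

View pics/w4.png

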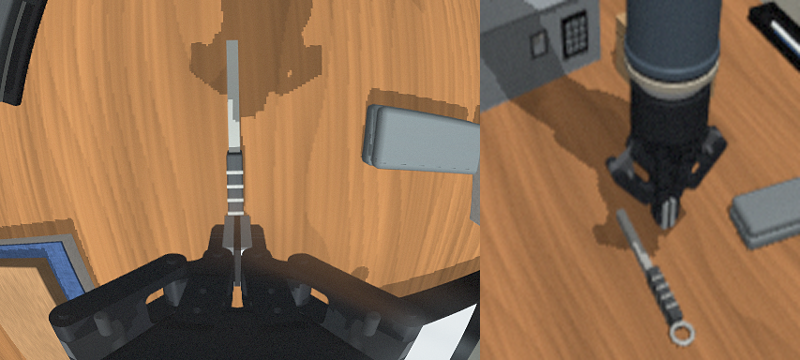

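The wrist view shows the fingers shut on nothing, and the key still lies on the desk (wrist tip 232,41; side 625,215 to 683,335). I remeasure the key against the TCP.

```bash
python3 - <<'E'
from h import *
p=ctrl.get_obs()['position']; k=.9375
print(proj('wrist',p)*k, proj('wrist',[p[0],p[1],.024])*k)
print('side',(proj('side',p)-[180,130])*[2,2.25])
for uv,z in [((232,40),.014),((235,151),.024),((236,215),.024)]: print(np.round(atz('wrist',np.array(uv)/k,z),4))
for uv,z in [((622,212),.007),((682,333),.007),((650,270),.024),((675,318),.024)]: print('side',np.round(atz('side',(uv[0]-480)/2*np.array([1,0])+np.array([180,130])+[0,uv[1]/2.25],z),4))
E
```

```text
[[235.17831762 209.41232347]] [[235.67534776 181.85906868]]
side [[180.56729796 242.14803079]]
[ 0.516  -0.0856  0.014 ]
[ 0.5129 -0.1818  0.024 ]
[ 0.5102 -0.2412  0.024 ]
side [ 0.5216 -0.087   0.007 ]
side [ 0.5122 -0.2661  0.007 ]
side [ 0.5093 -0.1913  0.024 ]
side [ 0.5071 -0.2574  0.024 ]
```

```bash
python3 -m inch '[[0,0,0,0,0,0,0],[0,0,0,0,0,0,0],[0,0,0,1,0,0,0],[0,0,0,1,0,0,0],[0,0,0,1,0,0,0],[0,0,0,0.9,0,0,0],[0,0,0,0.25,0,0,0],[0,0,0,0,0,0,0],[0,0,0,0,0,0,0],[0,0,0,0,0,0,0]]'
python3 -m inch '[[-1,0,0,0,0,0,0],[-1,0,0,0,0,0,0],[-1,0,0,0,0,0,0],[-1,0,0,0,0,0,0],[-1,0,0,0,0,0,0],[-1,0,0,0,0,0,0],[-1,0,0,0,0,0,0],[-1,0,0,0,0,0,0],[-1,0,0,0,0,0,0],[-1,0,0,0,0,0,0]]' 70
```

```text
t: 12.45
position: [0.5126, -0.21, 0.0032]
ee_rot: [[0.06, 0.998, 0.001], [0.998, -0.06, -0.0], [-0.0, 0.001, -1.0]]
force: [0.1, -0.4, -0.3]
opening: 0.0426
finger_force: 0.0
t: 13.45
position: [0.5121, -0.2097, 0.0024]
ee_rot: [[0.06, 0.998, 0.0], [0.998, -0.06, -0.0], [-0.0, 0.0, -1.0]]
force: [0.2, -0.9, -0.3]
opening: -0.0002
finger_force: 0.0
```

```bash
python3 - <<'E'
from h import *
im=ctrl.get_image('wrist'); p=ctrl.get_obs()['position']
print(proj('side',p),proj('wrist',p))
s=ctrl.get_image('side')[180:310,200:330]
cv2.imwrite('pics/w5.png',np.hstack([cv2.resize(im[100:330,150:350],(380,437),interpolation=2),cv2.resize(s,(420,437),interpolation=2)])[:,:,::-1])
E
```

```text
[[269.38071923 261.01500176]] [[250.93011189 223.40902449]]
```

View pics/w5.png

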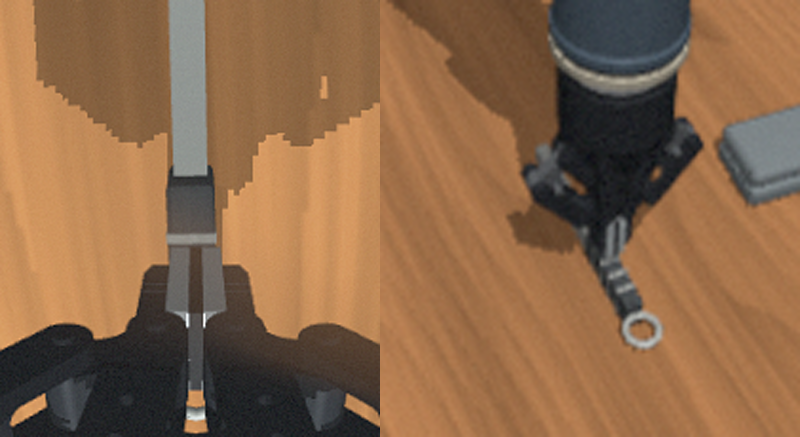

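```bash
python3 - <<'E'
from h import *
o=ctrl.get_obs(); R=np.array(o['ee_rot']); p=np.array(o['position']); ci=ctrl.camera_info('wrist')
def tool(uv):
    c,d=ray('wrist',uv,ci); return R.T@(c-p),R.T@d
# open pads in w3 (tool-fixed camera): inner edges, opening 55.5mm
for uv,y in [((312,366),.02775),((478,366),.02775),((253*1.5625,229*1.5625),None)]:
    c,d=tool(np.array(uv)/1.5625)
    if y: s=(np.sign(d[1])*y-c[1])/d[1]
    else: s=(.011-c[0])/d[0]
    print(np.round(c,3),np.round(c+s*d,4))
im=np.load('pics/w3.npy')
E
```

```text
[ 0.074  0.001 -0.172] [ 0.005  -0.0278 -0.027 ]
[ 0.074  0.001 -0.172] [ 0.0109  0.0277 -0.0393]
[ 0.074  0.001 -0.172] [ 0.011   0.0013 -0.0327]
```

The shut fingertips are really about 25–33 mm behind the reported TCP: wrist row 229 works out to tool z ≈ -0.033. They closed just above the key, so I go lower in careful steps.

```bash
python3 -m inch '[[0,0,0,0,0,0,0],[0,0,0,0,0,0,0],[0,0,0,0,0,0,0],[0,0,0,0.2,0,0,0],[0,0,0,0.2,0,0,0],[0,0,0,0.2,0,0,0],[0,0,0,0.2,0,0,0],[0,0,0,0,0,0,0],[0,0,0,0,0,0,0],[0,0,0,0,0,0,0]]'
```

```text
t: 14.55
position: [0.5122, -0.2098, -0.0135]
ee_rot: [[0.06, 0.998, 0.0], [0.998, -0.06, -0.0], [-0.0, 0.0, -1.0]]
force: [0.3, -0.3, -0.6]
opening: 0.0424
finger_force: 0.0
```

```bash
python3 -c "
from bench import ctrl;o=ctrl.get_obs();print(o['q'],o['force'],o['position'])"
```

```text
[ 0.02534009  0.73396742  0.44187224  1.98744015 -0.58352221  0.54658593
  0.81673733] [ 0.33560352 -0.34507011 -0.61708242] [ 0.51215092 -0.20980554 -0.0134798 ]
```

```bash
python3 -m inch '[[0,0,0,0.1,0,0,0],[0,0,0,0.1,0,0,0],[-1,0,0,0,0,0,0],[-1,0,0,0,0,0,0],[-1,0,0,0,0,0,0],[-1,0,0,0,0,0,0],[-1,0,0,0,0,0,0],[-1,0,0,0,0,0,0],[-1,0,0,0,0,0,0],[-1,0,0,0,0,0,0]]' 70
```

```text
t: 15.55
position: [0.5121, -0.2097, -0.0174]
ee_rot: [[0.06, 0.998, 0.0], [0.998, -0.06, 0.0], [0.0, 0.0, -1.0]]
force: [-0.8, 1.3, 5.9]
opening: 0.0119
finger_force: 69.3
```

The key is held: opening 11.9 mm at 69 N. I lift it and carry it to the slot.

```bash
python3 -m inch '[[-1,0,0,-0.3,0,0,0],[-1,0,0,-0.9,0,0,0],[-1,0,0,-1,0,0,0],[-1,0,0,-0.95,0,0,0],[-1,0.4,0.05,0,0,0,0],[-1,0.9,0.05,0,0,0,0],[-1,1,0.05,0,0,0,0],[-1,1,0.05,0,0,0,0],[-1,1,0.05,0,0,0,0],[-1,1,0.05,0,0,0,0]]'
python3 -m inch '[[-1,1,0.05,0,0,0,0],[-1,1,0.05,0,0,0,0],[-1,1,0.05,0,0,0,0],[-1,1,0.05,0,0,0,0],[-1,1,0.05,0,0,0,0],[-1,1,0.05,0,0,0,0],[-1,1,0.05,0,0,0,0],[-1,0.6,0.05,0,0,0,0],[-1,0,0,0,0,0,-0.98],[-1,0,0,0,0,0,-0.98]]'
python3 - <<'E'
from h import *
o=ctrl.get_obs(); print(o['position'],o['ee_rot'],o['opening'])
ci=ctrl.camera_info('wrist'); im=ctrl.get_image('wrist'); np.save('pics/w6.npy',im)
s=ctrl.get_image('side');np.save('pics/s6.npy',s); sc=ctrl.get_image('scene'); np.save('pics/c6.npy',sc)
print(proj('wrist',[.515,.1945,.07],ci),proj('side',[.515,.1945,.07]))
cv2.imwrite('pics/w6.png',np.vstack([np.hstack([cv2.resize(im[0:250,130:380],(400,400),interpolation=2),cv2.resize(s[100:200,170:270],(400,400),interpolation=2)])])[:,:,::-1])
E
```

```text
t: 16.55
position: [0.5241, -0.1027, 0.0446]
ee_rot: [[0.059, 0.998, -0.001], [0.998, -0.059, 0.0], [0.0, -0.001, -1.0]]
force: [0.8, 0.4, -1.3]
opening: 0.012
finger_force: 68.7
t: 17.55
position: [0.5411, 0.0477, 0.0447]
ee_rot: [[-0.18, 0.984, -0.001], [0.984, 0.18, -0.001], [-0.0, -0.001, -1.0]]
force: [0.3, 0.0, -0.4]
opening: 0.0118
finger_force: 68.6
[0.54108379 0.04773141 0.04474321] [[-1.80300028e-01  9.83611301e-01 -8.42175314e-04]
 [ 9.83611579e-01  1.80299596e-01 -5.63791369e-04]
 [-4.02707693e-04 -9.30024990e-04 -9.99999486e-01]] 0.011831251123138407
[[252.07319362 -37.93431308]] [[209.28951453 148.90408218]]
```

View pics/w6.png

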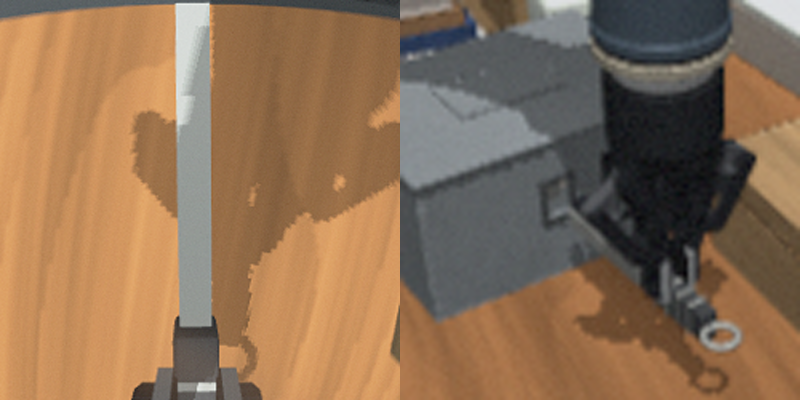

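```bash
python3 - <<'E'
from h import *
p=np.array([.54108,.04773]); d=np.array([-.1803,.9836])
t=np.r_[p+.124*d,.0695]
print('tip nominal',t,'side px',proj('side',t),'wrist top px',proj('wrist',np.r_[t[:2],.0765]))
raw=lambda u,v:np.array([130+u*.625,v*.625])
print('tip wrist',atz('wrist',raw(193,3),.0765),'base',atz('wrist',raw(193,325),.0765))
a=atz('wrist',raw(5,17),0);b=atz('wrist',raw(395,15),0);print('edge',a,b,np.arctan2((b-a)[1],(b-a)[0])+np.pi/2)
# side: ray through slot centre with plane of front face
for uv in [(209.5,150.2),(210,152)]: 
  print('side z.07',atz('side',uv,.07))
s=np.load('pics/s6.npy'); c=np.load('pics/c6.npy')
u=proj('scene',[.515,.1945,.07])[0]; print(u,proj('scene',t))
x,y=int(u[0])-45,int(u[1])-35
cv2.imwrite('pics/c6.png',np.hstack([cv2.resize(c[y:y+75,x:x+100],(450,338),interpolation=2),cv2.resize(s[130:175,190:236],(345,338),interpolation=2)])[:,:,::-1]); print(x,y)
E
```

```text
tip nominal [0.5187228 0.1696964 0.0695   ] side px [[213.36569033 153.03853466]] wrist top px [[248.06261097  -0.37439586]]
tip wrist [0.5201188  0.16871395 0.0765    ] base [0.53715626 0.0709339  0.0765    ]
edge [0.42628613 0.18028316 0.        ] [0.60971297 0.21404552 0.        ] 1.7528233347818571
side z.07 [0.51322364 0.18779063 0.07      ]
side z.07 [0.51134238 0.17831418 0.07      ]
[326.93089946 248.22104651] [[318.80725388 243.52354146]]
281 213
```

View pics/c6.png

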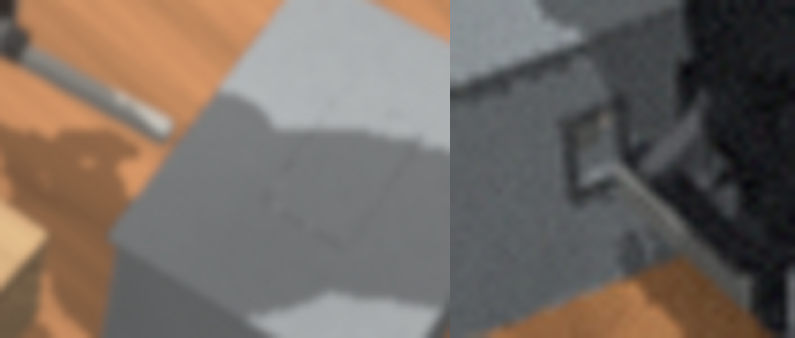

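The wrist view puts the front-face base edge at heading 1.753, and the face at y=0.197 for x=0.515. The tip (scene 319,242; side 213,152) lines up with the slot centre (side 209.6,150.0) to within about 2 mm. I insert.

```bash
python3 -m inch '[[-1,0.4,0,0,0,0,0],[-1,0.45,0,0,0,0,0],[-1,0.45,0,0,0,0,0],[-1,0.45,0,0,0,0,0],[-1,0.45,0,0,0,0,0],[-1,0.2,0,0,0,0,0],[-1,0,0,0,0,0,0],[-1,0,0,0,0,0,0],[-1,0,0,0,0,0,0],[-1,0,0,0,0,0,0]]'
```

```text
t: 18.7
position: [0.5332, 0.0938, 0.0454]
ee_rot: [[-0.174, 0.985, 0.0], [0.985, 0.174, -0.0], [-0.0, 0.0, -1.0]]
force: [-0.1, -0.3, -1.1]
opening: 0.0119
finger_force: 68.7
```

```bash
python3 -m inch '[[-1,0.2,0,0,0,0,0],[-1,0.2,0,0,0,0,0],[-1,0.2,0,0,0,0,0],[-1,0.2,0,0,0,0,0],[-1,0.1,0,0,0,0,0],[-1,0,0,0,0,0,0],[-1,0,0,0,0,0,0],[-1,0,0,0,0,0,0],[-1,0,0,0,0,0,0],[-1,0,0,0,0,0,0]]'
python3 - <<'E'
from h import *
s=ctrl.get_image('side')[90:210,130:290]
cv2.imwrite('pics/s7.png',cv2.resize(s,(640,480),interpolation=2)[:,:,::-1])
E
```

```text
t: 19.7
position: [0.53, 0.1118, 0.0454]
ee_rot: [[-0.174, 0.985, 0.0], [0.985, 0.174, -0.0], [-0.0, 0.0, -1.0]]
force: [0.7, -3.4, -0.3]
opening: 0.0115
finger_force: 68.7
```

View pics/s7.png

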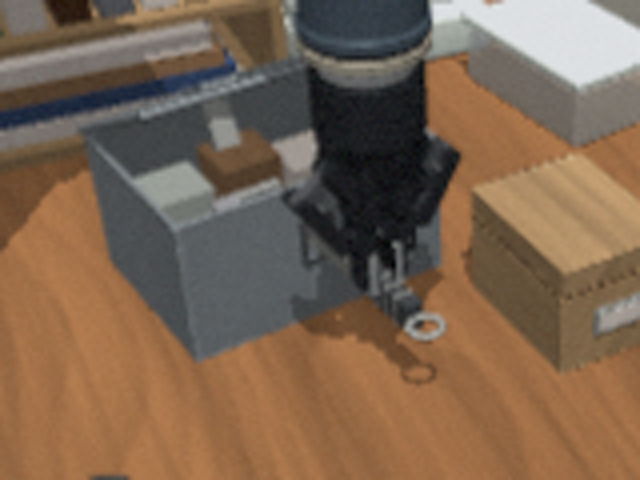

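The lid stands open: the interior shows at crop (210,160). The card file is upright at (560,240). That was my eleventh view, one over the limit of ten, so I take no more pictures to look at. I withdraw and lay the key down, going by force readings.

```bash
python3 -m inch '[[-1,-0.4,0,0,0,0,0],[-1,-0.8,0,0,0,0,0],[-1,-0.9,0,0,0,0,0],[-1,-0.9,0,0,0,0,0],[-1,-0.9,0,0,0,0,0],[-1,-0.9,0,0,0,0,0],[-1,-0.9,0,0,0,0,0],[-1,-0.9,0,0,0,0,0],[-1,-0.9,0,0,0,0,0],[-1,-0.4,0,0,0,0,0]]'
python3 -m inch '[[-1,0,0,0.3,0,0,0],[-1,0,0,0.6,0,0,0],[-1,0,0,0.6,0,0,0],[-1,0,0,0.6,0,0,0],[-1,0,0,0.4,0,0,0],[-1,0,0,0.2,0,0,0],[-1,0,0,0.1,0,0,0],[-1,0,0,0.1,0,0,0],[-1,0,0,0.05,0,0,0],[-1,0,0,0,0,0,0]]'
```

```text
t: 20.75
position: [0.5576, -0.0452, 0.0455]
ee_rot: [[-0.173, 0.985, 0.0], [0.985, 0.173, 0.0], [0.0, 0.0, -1.0]]
force: [0.2, 0.7, -1.0]
opening: 0.0118
finger_force: 68.7
t: 21.75
position: [0.5576, -0.0436, -0.0134]
ee_rot: [[-0.175, 0.985, 0.0], [0.985, 0.175, 0.0], [-0.0, 0.0, -1.0]]
force: [-0.1, -0.1, -0.7]
opening: 0.0121
finger_force: 68.7
```

```bash
python3 -m inch '[[-1,0,0,0.05,0,0,0],[-1,0,0,0.05,0,0,0],[-1,0,0,0.05,0,0,0],[-1,0,0,0.04,0,0,0],[-1,0,0,0,0,0,0],[-1,0,0,0,0,0,0],[-1,0,0,0,0,0,0],[-1,0,0,0,0,0,0],[-1,0,0,0,0,0,0],[-1,0,0,0,0,0,0]]' 25
```

```text
t: 22.75
position: [0.5575, -0.0436, -0.0174]
ee_rot: [[-0.174, 0.985, 0.0], [0.985, 0.174, -0.0], [-0.0, 0.0, -1.0]]
force: [0.4, -0.6, -0.2]
opening: 0.0118
finger_force: 68.7
```

```bash
python3 -m inch '[[-1,0,0,0.04,0,0,0],[-1,0,0,0.04,0,0,0],[-1,0,0,0,0,0,0],[-1,0,0,0,0,0,0],[-1,0,0,0,0,0,0],[-1,0,0,0,0,0,0],[-1,0,0,0,0,0,0],[-1,0,0,0,0,0,0],[-1,0,0,0,0,0,0],[-1,0,0,0,0,0,0]]' 25
```

```text
t: 23.75
position: [0.5576, -0.0436, -0.0175]
ee_rot: [[-0.174, 0.985, 0.001], [0.985, 0.174, 0.001], [0.001, 0.001, -1.0]]
force: [-5.7, 1.9, 20.8]
opening: 0.0122
finger_force: 71.5
```

In contact with the desk at 21 N. I release and retreat.

```bash
python3 -m inch '[[-1,0,0,-0.06,0,0,0],[-1,0,0,0,0,0,0],[-0.5,0,0,0,0,0,0],[-0.2,0,0,0,0,0,0],[0,0,0,0,0,0,0],[0,0,0,0,0,0,0],[0,0,0,0,0,0,0],[0,0,0,-0.2,0,0,0],[0,0,0,-0.5,0,0,0],[0,0,0,-0.8,0,0,0]]'
python3 -m inch '[[0,0,0,-1,0,0,0],[0,0,0,-1,0,0,0],[0,0,0,-1,0,0,0],[0,0,0,-1,0,0,0],[0,0,0,-1,0,0,0],[0,0,0,0,0,0,0],[0,0,0,0,0,0,0],[0,0,0,0,0,0,0],[0,0,0,0,0,0,0],[0,0,0,0,0,0,0]]'
python3 - <<'E'
from h import *
# numeric check: grip/shaft in a rectified top view at z=.01 along the expected key
ci=ctrl.camera_info('wrist'); im=ctrl.get_image('wrist').astype(int)
d=np.array([-.174,.985]);g=np.array([.5575,-.0436]); n=np.array([.985,.174])
for s in np.arange(.02,.15,.01):
    row=[]
    for w in (-.03,-.02,-.01,0,.01,.02,.03):
        u,v=proj('wrist',np.r_[g+s*d+w*n,.014],ci)[0]
        if 0<=u<511 and 0<=v<383:
            r=im[int(round(v)),int(round(u))]; row.append(int(r[0]-r[2]))
        else: row.append(None)
    print(round(s,2),row)
E
```

```text
t: 24.75
position: [0.557, -0.0436, 0.0126]
ee_rot: [[-0.174, 0.985, -0.001], [0.985, 0.174, -0.0], [0.0, -0.001, -1.0]]
force: [0.1, 0.1, -0.1]
opening: 0.0426
finger_force: 0.0
t: 25.75
position: [0.5571, -0.0436, 0.1116]
ee_rot: [[-0.174, 0.985, -0.001], [0.985, 0.174, -0.0], [0.0, -0.001, -1.0]]
force: [-0.3, -0.2, -0.3]
opening: 0.0426
finger_force: 0.0
0.02 [105, 111, 102, -10, 64, 99, 107]
0.03 [106, 112, 109, -2, 71, 96, 102]
0.04 [105, 110, 111, 0, 105, 95, 101]
0.05 [105, 109, 108, 0, 107, 99, 97]
0.06 [107, 118, 108, 1, 107, 96, 98]
0.07 [105, 110, 105, -1, 73, 95, 100]
0.08 [108, 107, 107, -3, 73, 98, 101]
0.09 [107, 105, 72, 1, 71, 67, 86]
0.1 [116, 107, 73, -1, 77, 71, 66]
0.11 [114, 107, 77, -2, 95, 71, 67]
0.12 [106, 109, 75, -1, 72, 69, 60]
0.13 [106, 110, 72, 108, 109, 74, 62]
0.14 [104, 107, 107, 112, 106, 97, 66]
```

The pixel check shows grey along the expected line, ending at about 0.125 m. That matches a key lying flat on the desk where I released it.

```bash
python3 -c "
from bench import ctrl;print(ctrl.sign_off())"
```

```text
the job is handed in; nothing more can be done
None
```

I handed the job in at about 26 s with the card file pushed aside, the lid up and the key laid flat on the desk; no verdict came back, and I viewed 11 pictures, one over the limit of 10.

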